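Gauge the mortises of lute neck blocks

ROBOT

A 7-joint arm with a two-finger parallel gripper is mounted at the origin on the work surface. World frame = base frame: x ahead of the robot, y to its left, z up, the work surface at z = 0. Lengths are in m, angles in rad, forces in N, time in s.
With the tool pointing down it reaches from about 0.4 to 0.85 m from the base axis. Payload 4.5 kg.
Tool frame: the origin (TCP) lies at the very end of the fingers, on their centre line; the grasp point (between the pads) lies 19 mm behind it; z points along the fingers, y is the line along which they close (so a half turn about z gives the same grasp; the last joint's range is limited). The gripper opens to 85 mm and grips with 20 to 120 N. Pads are 22 mm wide; open, the fingers measure 114 mm over their backs; the gripper's body (76 mm by 85 mm) begins 54 mm behind the grasp point. The pads swing forward as they close: fully open they stand 13 mm farther back than shut.
Start: joints at [-1.088, 0.689, -0.195, 1.565, 0.157, 0.902, -0.215], TCP at [0.271, 0.563, 0.231] pointing down, gripper open.
Joint ranges: [-3.01, 3.01], [-0.46, 2.08], [-1.47, 1.51], [0.13, 2.56], [-1, 4.14], [0.04, 2.09], [-2.66, 2.66]. Speed limits (rad/s): [2.57, 2.57, 3.14, 3.14, 3.14, 3.14, 3.14].

INTERFACE

Orientations are given as a unit quaternion [w, x, y, z].
In Python, from station import bot gives the robot as it stands.
- The arm moves only by the tool drive_tool, never from a script. Its argument "series" is a list of rows, each an object of numbers: "tx", "ty", "tz": the shift along the tool's x, y, z in m; "spin": the turn about the tool's z in degrees; "hand": the gripper command: -1 is fully open, 1 is shut, values between are in proportion. In form: [{"tx": .., "ty": .., "tz": .., "spin": .., "hand": ..}, ...]. A call has 1 to 10 rows; each row shifts and turns the commanded pose from where the row before left it, along the tool's axes as they then stand; what a row does not reach is not made up. A row lasts 1/8 s, in which the tool goes at most 62.5 mm and 10.7 degrees, less where a joint would pass 70% of its speed; a pose out of reach is approached as far as the arm can. A call is refused whole if a number of a shift passes 0.0625 or a number of a turn 10.7, either way. A call with a gripper value outside its range is refused whole. The fingers move at their own pace and stop on an object; "grip_force" is the grip in N (left out, the last holds). Time passes only in rows, so rows that do not move let the fingers close. It gives the time, the measured TCP pose, the force, the opening and the grip force at its end, in the units of the state.
- bot.sense(): the state, without advancing time (a new reading comes with each control period).
- bot.grab_frame(name): name is "scene" or "top" or "wrist"; returns a dict with "pixels" (400x640x3 uint8, blue, green, red), "fx", "fy", "cx", "cy" (pixels), "T" (4x4, takes a point from camera to world coordinates). Camera axes: x right, y down, z forward; pixel columns grow to the right and rows downward; lengths in m; the calibration is good to about 2 mm. The wrist camera is an equidistant fisheye: a pixel r from the principal point sees the ray r / f radians off the axis. A picture is of the moment at which its call begins. There is no depth.
- bot.job_done(): hands the job in; it is judged then, once.
The state is a dict: "t": time; "qpos": joint angles; "qd": joint speeds; "joint_efforts": joint torques, N m; "position": TCP position; "tool_rot": TCP orientation; "ft_force": force on the tool from outside, world axes, zero at the start; "moment": the same for the moment, N m; "grip_width": finger opening in m; "finger_force": force on a finger pad.
Only numpy, scipy, OpenCV 4.12 (cv2) and the standard library are available. Lean on these libraries where they do the work, as an engineer would, in place of code of your own. Each camera call takes 0.05 s, during which the arm holds its last target. There are 200 camera calls.

TASK

Seat every wooden neck block that is on the bench flat in the carrier pocket marked with its colour, mortise up, then slide the loaded carrier along its rail fully home against the green gauging stop. There, check each block's mortise with the orange-handled blade gauge, the light block first, then the red, then the dark (skip any that is missing): push the blade straight in until the gauge's shoulder rests on the block and keep it there for a moment. Finally put the gauge back in its stand, blade fully in the slot, leaving the blocks seated at the gauging stop and the bottle, tin and hammer where they are.

Things in the scene. Friction and masses are not known exactly. Their poses are not given: they have to be found in the camera images.
- light_block (a point): Centre (half-way up) of the pale, light-coloured wooden neck block, 64 x 44 x 50 mm (its x, y, z), 120 g or so, loose, lying mortise up on the bench to begin with; may be absent (None). In its top is a blind mortise, 44 mm long (block x) by 8 mm wide (block y) and 30 mm deep, centred, with 3 mm chamfered lips. Turned by half a turn it is the same.
- red_block (a point): Centre (half-way up) of the reddish-brown wooden neck block, 64 x 44 x 50 mm (its x, y, z), 120 g or so, loose, lying mortise up on the bench to begin with; may be absent (None). In its top is a blind mortise, 44 mm long (block x) by 8 mm wide (block y) and 30 mm deep, centred, with 3 mm chamfered lips. Turned by half a turn it is the same.
- dark_block (a point): Centre (half-way up) of the very dark brown wooden neck block, 64 x 44 x 50 mm (its x, y, z), 120 g or so, loose, lying mortise up on the bench to begin with; may be absent (None). In its top is a blind mortise, 44 mm long (block x) by 8 mm wide (block y) and 30 mm deep, centred, with 3 mm chamfered lips. Turned by half a turn it is the same.
- pocket_light (a point): Centre of the floor of the carrier pocket for the light block, marked with pale wood strips on both of its ends. Pocket 69 x 49 mm (x, y of this point, which are the carrier's), 14 mm deep with 3 mm chamfered lips, open above; it lies at carrier y +80 mm (pitch of the pockets 80 mm). A seated block's centre is 25 mm straight above this point, its x along this x, and its top 36 mm above the carrier's top face.
- pocket_red (a point): Centre of the floor of the carrier pocket for the red block, marked with red wood strips on both of its ends. Pocket 69 x 49 mm (x, y of this point, which are the carrier's), 14 mm deep with 3 mm chamfered lips, open above; it lies at carrier y 0 (pitch of the pockets 80 mm). A seated block's centre is 25 mm straight above this point, its x along this x, and its top 36 mm above the carrier's top face.
- pocket_dark (a point): Centre of the floor of the carrier pocket for the dark block, marked with dark wood strips on both of its ends. Pocket 69 x 49 mm (x, y of this point, which are the carrier's), 14 mm deep with 3 mm chamfered lips, open above; it lies at carrier y -80 mm (pitch of the pockets 80 mm). A seated block's centre is 25 mm straight above this point, its x along this x, and its top 36 mm above the carrier's top face.
- carrier (a joint): Travel of the grey carrier (104 x 260 mm plus the push-plate end, 30 mm thick) along its rail, m: 0 at the white loading stop, 0.10 hard against the green gauging stop; grows towards -y of the rail. Rubbing friction 4 N or so, it stays where it is left; it starts at or within 20 mm of the loading stop.
- push_plate (a point): Centre of the top edge of the black upright push plate at the trailing (+y) end of the carrier: 50 mm wide (x), 14 mm thick (y), 55 mm high, standing on the carrier's top face; axes are the carrier's. Pushing it towards -y of these axes drives the carrier to the green stop. The carrier's last 17 mm beyond the plate centre, and the white loading stop (top 32 mm over the bench), lie well below the plate's top.
- rail: Steel rail base, fixed, 120 mm wide (x), 440 mm long (y), carrying the carrier; origin on the bench surface under it. The carrier's top face is 50 mm above the bench. The green gauging stop is at its -y end, the white loading stop at its +y end.
- gauge_grip (a point): Centre of the orange handle of the blade gauge: handle 44 mm (x) by 22 mm (y) by 55 mm high. Below it a brass shoulder plate 52 x 30 x 8 mm, and below that the steel blade, 36 mm wide (x), 4 mm thick (y), reaching 24 mm below the shoulder. 150 g, loose; starts upright in its stand. This point is 59.5 mm above the blade's tip and 35.5 mm above the shoulder's underside.
- gauge_tip (a point): Middle of the lower edge of the gauge's blade; z points up to the handle, x along the blade's width. With the shoulder on a block this point is 24 mm below the block's top face.
- stand: Wooden gauge stand, fixed, 90 x 60 x 40 mm (x, y, z), origin at the centre of its underside. In its top a slot 44 mm (x) by 9 mm (y), 30 mm deep, centred, with 3 mm chamfered lips; the gauge's shoulder rests on the stand's top and its tip is then 16 mm above the stand's origin.
- glue: White glue bottle, 60 mm across, 150 mm high, origin at the centre of its underside. Bystander.
- tin: Metal tin, 70 mm across, 60 mm high, origin at the centre of its underside. Bystander.
- mallet: Hammer 200 mm long lying on the bench, origin under its middle. Bystander.
Not all that is in view belongs to the job. What is shaped like the part that bears gauge_grip but pink or purple is not meant.

How it is judged:
By the outcome, as a careful person would: the job done as asked, in the order asked, and still so for the second after the job is handed in, with the robot touching nothing.
Of block_light, block_red, block_dark only 2 to 3 are there at a start; the rules pass over those that are not, and their reading is None.
At some moment in a run one of block_light, block_red, block_dark may be knocked a few centimetres aside while the robot is not near it.
It also fails if it takes over 210 s, if anything falls off the work surface, if the arm or the gripper's body presses on something with over 40 N, if the wrist force passes 120 N, or if a joint passes its speed limit or range.

## Working session

There is one attempt and no reset: what is moved stays moved. The work goes in short steps, Python scripts to look and compute and a tool call to move; the robot and the scene stay as the last step left them, time stands still between calls to the robot, and variables do not carry over. Pictures are saved under pics/ and viewed, at most 14 in all, crops included, and the job is handed in when it is done.

Besides the shell and the picture viewer there is one more tool, called after ">>>" in YAML: its name, and indented under it one key for each argument. drive_tool: Moves the arm, as the interface text tells. Its arguments: {"type":"object","properties":{"series":{"type":"array","items":{"type":"object","properties":{"tx":{"type":"number"},"ty":{"type":"number"},"tz":{"type":"number"},"spin":{"type":"number"},"hand":{"type":"number"}}}},"grip_force":{"type":"number"}},"required":["series"]}

```bash
mkdir -p pics; ls; python3 - <<'E'
from station import bot
import cv2
s=bot.sense();print({k:s[k] for k in('t','position','tool_rot','grip_width','ft_force')})
for n in('scene','top'):
    f=bot.grab_frame(n);cv2.imwrite(f'pics/{n}0.png',f['pixels']);print(n,f['fx'],f['fy'],f['cx'],f['cy'],f['T'])
E
```

```text
pics
{'t': 0.0, 'position': array([0.2708933 , 0.56250894, 0.23047377]), 'tool_rot': array([-1.55745612e-04,  2.22453390e-01,  9.74942882e-01, -9.17611531e-04]), 'grip_width': 0.08540857267645664, 'ft_force': array([-0.12025511,  0.28931243, -0.08412309])}
scene 507.16326330837654 507.16326330837654 310.2437750268331 196.9822707160006 [[ 0.78037694  0.5053     -0.36835273  1.01020611]
 [ 0.62512217 -0.64483175  0.4397889  -0.61293545]
 [-0.01530021 -0.57346658 -0.81908607  1.21423225]
 [ 0.          0.          0.          1.        ]]
top 387.52672272504964 387.52672272504964 318.7540012472237 203.94294663033946 [[-0.02782231 -0.99533428  0.09238826  0.42272846]
 [-0.9995881   0.02835339  0.00444056 -0.0260104 ]
 [-0.00703936 -0.09222666 -0.99571316  1.37274175]
 [ 0.          0.          0.          1.        ]]
```

View pics/top0.png

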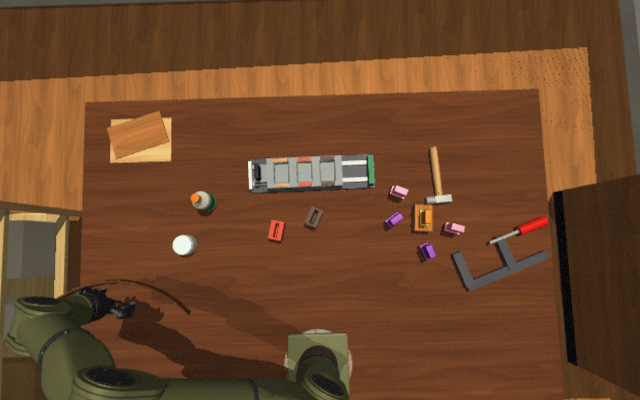

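View pics/scene0.png

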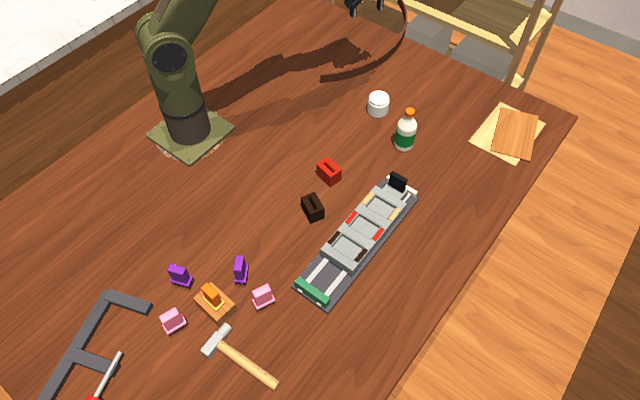

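The light block is absent. Top view: red block at (276,231), dark at (314,217), push plate at (256,172), green stop at (371,170), and gauge in its stand at (424,217). The pink and purple things are decoys.

```bash
cat > h.py <<'E'
import numpy as np,cv2
from station import bot
from scipy.spatial.transform import Rotation as R
def ray(f,u,v,fish=False):
    x=(u-f['cx'])/f['fx'];y=(v-f['cy'])/f['fy']
    if fish:
        r=np.hypot(x,y);k=np.sin(r)/max(r,1e-9);d=np.array([x*k,y*k,np.cos(r)])
    else: d=np.array([x,y,1.])
    return f['T'][:3,:3]@d
def onz(f,u,v,z,fish=False):
    d=ray(f,u,v,fish);o=f['T'][:3,3];return o+d*(z-o[2])/d[2]
def tool():
    s=bot.sense();w,x,y,z=s['tool_rot'];return np.array(s['position']),R.from_quat([x,y,z,w]).as_matrix()
def go(p,yaw=None):
    """shift in the present tool axes to world p; spin to bring tool y to yaw deg (mod 180)"""
    t,M=tool();d=M.T@(np.array(p)-t);cur=np.degrees(np.arctan2(M[1,1],M[0,1]))
    s='' if yaw is None else -((yaw-cur+90)%180-90)
    print('at',t.round(4),'tooly yaw',round(cur,1),'tilt',M[:,2].round(3),'| shift mm',(d*1000).round(1),'spin',s)
E
python3 - <<'E'
from h import *
f=bot.grab_frame('top')
P=lambda n,u,v,z:print(n,onz(f,u,v,z).round(3))
P('red',276,231,.05);P('dark',314,217,.05)
for n,u,v in(('plate',256,172),):P(n,u,v,.105)
for n,u,v in(('p1',281,172),('p2',304,172),('p3',328,171),('g top',372,155),('g bot',371,186)):P(n,u,v,.05)
P('gauge',424,211,.11);P('stand',424,220,.04);P('tin',184,245,.06);P('glue',196,199,.15)
c=f['pixels']
cv2.imwrite('pics/t1.png',cv2.resize(c[140:270,170:470],None,fx=2.66,fy=2.66,interpolation=cv2.INTER_CUBIC))
go([.45,.1,.3],0)
E
```

```text
red [0.457 0.128 0.05 ]
dark [ 0.501 -0.003  0.05 ]
plate [0.653 0.185 0.105]
p1 [0.66  0.107 0.05 ]
p2 [0.658 0.028 0.05 ]
p3 [ 0.659 -0.055  0.05 ]
g top [ 0.71  -0.209  0.05 ]
g bot [ 0.602 -0.201  0.05 ]
gauge [ 0.507 -0.363  0.11 ]
stand [ 0.481 -0.38   0.04 ]
tin [0.418 0.439 0.06 ]
glue [0.563 0.369 0.15 ]
at [0.271  0.5627 0.2307] tooly yaw 64.3 tilt [-0.    -0.001 -1.   ] | shift mm [-362.  -339.3  -68.8] spin 64.28936839671758
```

View pics/t1.png

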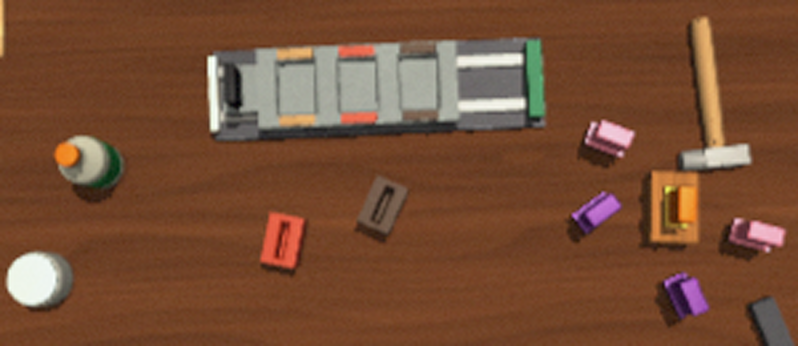

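Same layout in closer view: red block long axis leans about 10° and dark block about 30°. Now a look from above the red block.

```bash
python3 - <<'E'
from h import *
go([.43,.10,.27],80)
E
```

```text
at [0.271  0.5627 0.2307] tooly yaw 64.3 tilt [-0.    -0.001 -1.   ] | shift mm [-343.9 -347.9  -38.8] spin -15.710631603282422
```

>>> drive_tool:
  series:
    - {"tx":-0.038,"ty":-0.0386,"tz":-0.0043}
    - {"tx":-0.038,"ty":-0.0386,"tz":-0.0043}
    - {"tx":-0.038,"ty":-0.0386,"tz":-0.0043}
    - {"tx":-0.038,"ty":-0.0386,"tz":-0.0043}
    - {"tx":-0.038,"ty":-0.0386,"tz":-0.0043}
    - {"tx":-0.038,"ty":-0.0386,"tz":-0.0043}
    - {"tx":-0.038,"ty":-0.0386,"tz":-0.0043}
    - {"tx":-0.038,"ty":-0.0386,"tz":-0.0043}
    - {"tx":-0.038,"ty":-0.0386,"tz":-0.0043,"spin":-8}
    - {"spin":-8}

```text
$.series[0]: bad value
```

```bash
python3 - <<'E'
from h import *
go([.457,.128,.27],80)
f=bot.grab_frame('wrist');cv2.imwrite('pics/w1.png',f['pixels']);print(f['fx'],f['cx'],f['cy'],f['T'].round(3))
E
```

```text
at [0.271  0.5627 0.2307] tooly yaw 64.3 tilt [-0.    -0.001 -1.   ] | shift mm [-356.1 -311.   -38.8] spin -15.710631603282422
309.70691628693146 314.8580318792447 196.63610478414802 [[ 0.433  0.871  0.233  0.211]
 [ 0.901 -0.418 -0.113  0.59 ]
 [-0.001  0.259 -0.966  0.373]
 [ 0.     0.     0.     1.   ]]
```

View pics/w1.png

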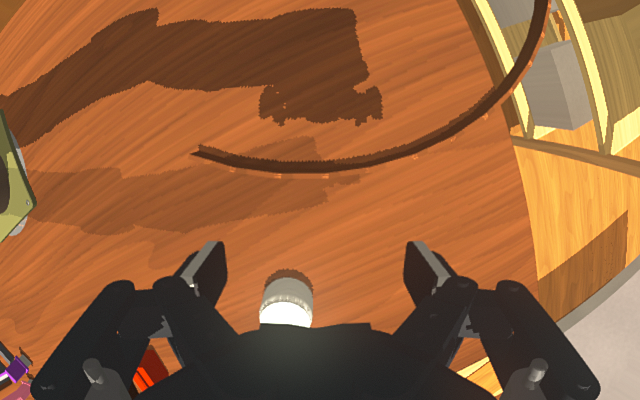

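Rows evidently need all the fields. The wrist camera sits on the tool's +x side, so to look at a thing I stand about 80 mm beyond it, in −tool-x. In this view the tin is at (287,300).

>>> drive_tool:
  series:
    - {"tx":-0.038,"ty":-0.0386,"tz":-0.0043,"spin":0,"hand":-1}
    - {"tx":-0.038,"ty":-0.0386,"tz":-0.0043,"spin":0,"hand":-1}
    - {"tx":-0.038,"ty":-0.0386,"tz":-0.0043,"spin":0,"hand":-1}
    - {"tx":-0.038,"ty":-0.0386,"tz":-0.0043,"spin":0,"hand":-1}
    - {"tx":-0.038,"ty":-0.0386,"tz":-0.0043,"spin":0,"hand":-1}
    - {"tx":-0.038,"ty":-0.0386,"tz":-0.0043,"spin":0,"hand":-1}
    - {"tx":-0.038,"ty":-0.0386,"tz":-0.0043,"spin":0,"hand":-1}
    - {"tx":-0.038,"ty":-0.0386,"tz":-0.0043,"spin":0,"hand":-1}
    - {"tx":-0.05,"ty":-0.02,"tz":-0.0043,"spin":-8,"hand":-1}
    - {"tx":-0.05,"ty":0,"tz":0,"spin":-8,"hand":-1}

```text
t: 1.45
position: [0.4955, 0.0949, 0.2704]
tool_rot: [-0.0, 0.084, 0.996, -0.001]
ft_force: [0.2, 0.8, -1.0]
grip_width: 0.0854
finger_force: 0.0
```

```bash
python3 - <<'E'
from h import *
go([.457,.128,.27],80)
f=bot.grab_frame('wrist');cv2.imwrite('pics/w2.png',f['pixels'])
np.save('w2T.npy',f['T'])
E
```

```text
at [0.4955 0.0949 0.2704] tooly yaw 80.4 tilt [-0.    -0.002 -1.   ] | shift mm [43.5 26.2  0.4] spin 0.3638557205060522
```

View pics/w2.png

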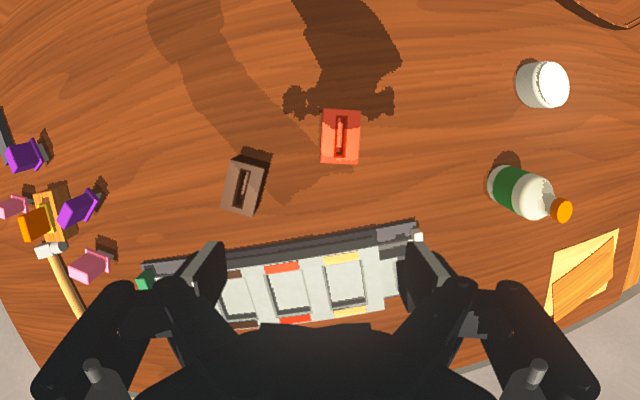

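Clear view: red block (340,136), dark (245,183), pockets dark/red/light at (240,300)/(288,288)/(344,282). Rectifying onto z = 0.05, the height of the block tops and the carrier top, gives world positions directly.

```bash
cat >> h.py <<'E'
def rect(f,x0,x1,y0,y1,z,res,fish=True):
    """rectified image: rows go from x1 down to x0, columns from y1 to y0 (like top camera)"""
    xs=np.arange(x1,x0,-res);ys=np.arange(y1,y0,-res)
    Y,X=np.meshgrid(ys,xs);p=np.stack([X,Y,np.full_like(X,z)],-1)-f['T'][:3,3]
    c=p@f['T'][:3,:3]
    if fish:
        r=np.linalg.norm(c[...,:2],axis=-1);k=np.arctan2(r,c[...,2])/r
    else:k=1/c[...,2]
    return cv2.remap(f['pixels'],(f['cx']+f['fx']*c[...,0]*k).astype(np.float32),(f['cy']+f['fy']*c[...,1]*k).astype(np.float32),cv2.INTER_CUBIC)
E
python3 - <<'E'
from h import *
f=bot.grab_frame('wrist')
cv2.imwrite('pics/r2.png',rect(f,.41,.71,-.13,.22,.05,.0005))
E
```

```text
(no output)
```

View pics/r2.png

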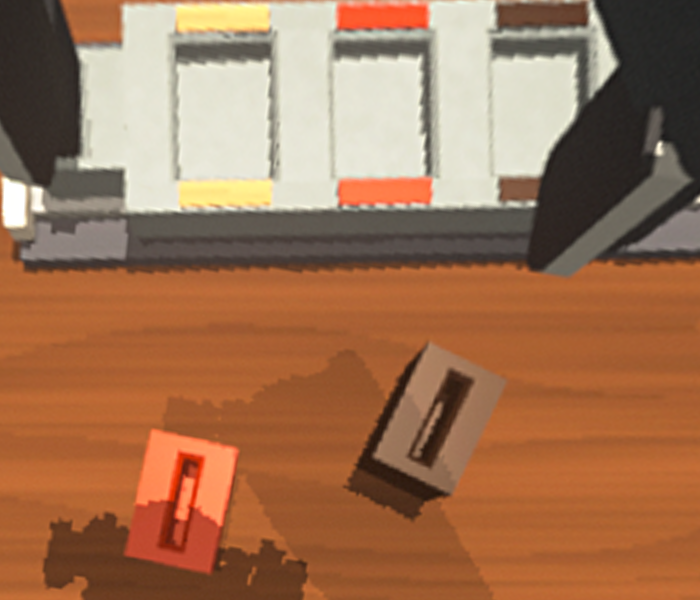

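Read off: red centre (0.459, 0.1295), yaw −12°. Dark centre (0.500, 0.0005), yaw −26°. Red pocket (0.658, 0.028), dark pocket (0.659, −0.052), carrier yaw about 0.5°. Now grasp red.

```bash
python3 - <<'E'
from h import *
go([.459,.1295,.016],78)
E
```

```text
at [0.5001 0.0948 0.2699] tooly yaw 80.0 tilt [ 0.005  0.    -1.   ] | shift mm [ 47.7  26.8 253.8] spin 1.9528043316845043
```

>>> drive_tool:
  series:
    - {"tx":0.0239,"ty":0.0134,"tz":0.04,"spin":2,"hand":-1}
    - {"tx":0.0238,"ty":0.0134,"tz":0.04,"spin":0,"hand":-1}
    - {"tx":0,"ty":0,"tz":0.05,"spin":0,"hand":-1}
    - {"tx":0,"ty":0,"tz":0.05,"spin":0,"hand":-1}
    - {"tx":0,"ty":0,"tz":0.03,"spin":0,"hand":-1}
    - {"tx":0,"ty":0,"tz":0.015,"spin":0,"hand":-1}
    - {"tx":0,"ty":0,"tz":0,"spin":0,"hand":-1}
    - {"tx":0,"ty":0,"tz":0,"spin":0,"hand":-1}

```text
t: 2.55
position: [0.4534, 0.1337, 0.0456]
tool_rot: [0.0, 0.102, 0.995, 0.0]
ft_force: [-0.2, 0.1, -0.5]
grip_width: 0.0855
finger_force: 0.0
```

```bash
python3 - <<'E'
from h import *
go([.459,.1295,.016],78)
f=bot.grab_frame('scene');cv2.imwrite('pics/s3.png',cv2.resize(f['pixels'][100:250,230:430],None,fx=4,fy=4))
E
```

```text
at [0.4534 0.1337 0.0456] tooly yaw 78.3 tilt [ 0.001  0.001 -1.   ] | shift mm [-6.3 -3.  29.6] spin 0.2866884980912374
```

View pics/s3.png

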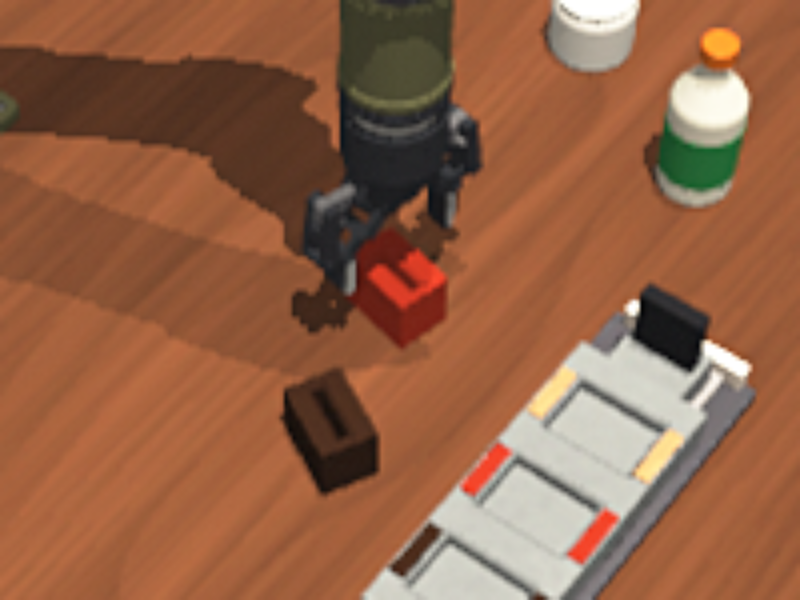

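The fingers straddle the red block, short of depth and 6 mm off along the block. Correct, descend, grip.

>>> drive_tool:
  series:
    - {"tx":-0.0063,"ty":-0.003,"tz":0.0,"spin":0,"hand":-1}
    - {"tx":0,"ty":0,"tz":0.015,"spin":0,"hand":-1}
    - {"tx":0,"ty":0,"tz":0.0145,"spin":0,"hand":-1}
    - {"tx":0,"ty":0,"tz":0,"spin":0,"hand":-1}
    - {"tx":0,"ty":0,"tz":0,"spin":0,"hand":1}
    - {"tx":0,"ty":0,"tz":0,"spin":0,"hand":1}
    - {"tx":0,"ty":0,"tz":0,"spin":0,"hand":1}
    - {"tx":0,"ty":0,"tz":0,"spin":0,"hand":1}
    - {"tx":0,"ty":0,"tz":0,"spin":0,"hand":1}
  grip_force: 40

```text
t: 3.72
position: [0.459, 0.1293, 0.016]
tool_rot: [0.0, 0.102, 0.995, 0.0]
ft_force: [-0.9, -0.2, 5.9]
grip_width: 0.0432
finger_force: 41.7
```

```bash
python3 - <<'E'
from h import *
s=bot.sense();print(s['grip_width'],s['finger_force'],s['ft_force'])
go([.658,.028,.16],90.5)
E
```

```text
0.04321215423246919 41.72881568190121 [-0.92426892 -0.15503672  5.949918  ]
at [0.459  0.1293 0.016 ] tooly yaw 78.3 tilt [ 0.001  0.001 -1.   ] | shift mm [-215.5  -58.7 -143.9] spin -12.20932499035456
```

>>> drive_tool:
  series:
    - {"tx":0,"ty":0,"tz":-0.03,"spin":0,"hand":1}
    - {"tx":0,"ty":0,"tz":-0.057,"spin":0,"hand":1}
    - {"tx":0,"ty":0,"tz":-0.057,"spin":0,"hand":1}
    - {"tx":-0.04,"ty":-0.012,"tz":0,"spin":0,"hand":1}
    - {"tx":-0.045,"ty":-0.012,"tz":0,"spin":0,"hand":1}
    - {"tx":-0.045,"ty":-0.012,"tz":0,"spin":0,"hand":1}
    - {"tx":-0.045,"ty":-0.012,"tz":0,"spin":0,"hand":1}
    - {"tx":-0.0405,"ty":-0.0107,"tz":0,"spin":0,"hand":1}
    - {"tx":0,"ty":0,"tz":0,"spin":-6.1,"hand":1}
    - {"tx":0,"ty":0,"tz":0,"spin":-6.1,"hand":1}

```text
t: 4.97
position: [0.6573, 0.0271, 0.1584]
tool_rot: [-0.001, -0.005, 1.0, -0.0]
ft_force: [-0.1, 0.3, -1.6]
grip_width: 0.0434
finger_force: 41.5
```

>>> drive_tool:
  series:
    - {"tx":0,"ty":0,"tz":0,"spin":0,"hand":1}
    - {"tx":0,"ty":0,"tz":0,"spin":0,"hand":1}

```text
t: 5.22
position: [0.6574, 0.0277, 0.1592]
tool_rot: [-0.0, -0.003, 1.0, -0.0]
ft_force: [-0.0, -0.6, -1.3]
grip_width: 0.0436
finger_force: 41.5
```

```bash
python3 - <<'E'
from h import *
print(bot.sense()['grip_width'])
go([.658,.028,.16],90.5)
f=bot.grab_frame('wrist')
a=rect(f,.56,.71,-.12,.18,.05,.0008)
b=f['pixels'][150:400]
cv2.imwrite('pics/w4.png',np.vstack([cv2.resize(a,(640,320)),b]))
E
```

```text
0.043598468738237424
at [0.6574 0.0277 0.1592] tooly yaw 90.4 tilt [-0.001 -0.    -1.   ] | shift mm [-0.6  0.3 -0.8] spin -0.10569310558773282
```

View pics/w4.png

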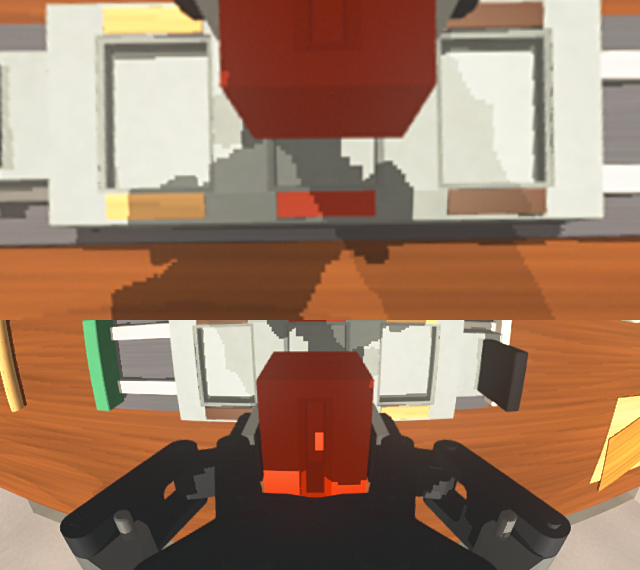

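Pocket for red re-measured at (0.6575, 0.0275), matching the tool's place to within a millimetre. Lower.

>>> drive_tool:
  series:
    - {"tx":0,"ty":0,"tz":0.04,"spin":0,"hand":1}
    - {"tx":0,"ty":0,"tz":0.035,"spin":0,"hand":1}
    - {"tx":0,"ty":0,"tz":0.01,"spin":0,"hand":1}
    - {"tx":0,"ty":0,"tz":0.006,"spin":0,"hand":1}
    - {"tx":0,"ty":0,"tz":0.005,"spin":0,"hand":1}
    - {"tx":0,"ty":0,"tz":0.005,"spin":0,"hand":1}
    - {"tx":0,"ty":0,"tz":0.004,"spin":0,"hand":1}
    - {"tx":0,"ty":0,"tz":0,"spin":0,"hand":1}

```text
t: 6.28
position: [0.6577, 0.0278, 0.0544]
tool_rot: [-0.0, -0.004, 1.0, 0.0]
ft_force: [0.1, -0.5, -0.5]
grip_width: 0.0435
finger_force: 41.4
```

>>> drive_tool:
  series:
    - {"tx":0,"ty":0,"tz":0.002,"spin":0,"hand":1}
    - {"tx":0,"ty":0,"tz":0,"spin":0,"hand":1}
    - {"tx":0,"ty":0,"tz":0,"spin":0,"hand":-0.3}
    - {"tx":0,"ty":0,"tz":0,"spin":0,"hand":-0.3}
    - {"tx":0,"ty":0,"tz":0,"spin":0,"hand":-0.3}
    - {"tx":0,"ty":0,"tz":-0.03,"spin":0,"hand":-0.3}
    - {"tx":0,"ty":0,"tz":-0.06,"spin":0,"hand":-0.3}
    - {"tx":0,"ty":0,"tz":-0.06,"spin":0,"hand":-1}
    - {"tx":0,"ty":0,"tz":-0.05,"spin":0,"hand":-1}

```text
t: 7.4
position: [0.6582, 0.028, 0.2553]
tool_rot: [0.001, -0.004, 1.0, 0.0]
ft_force: [-0.0, 0.0, -0.2]
grip_width: 0.0852
finger_force: 0.0
```

>>> drive_tool:
  series:
    - {"tx":0,"ty":0,"tz":0,"spin":0,"hand":-1}
    - {"tx":0,"ty":0,"tz":0,"spin":0,"hand":-1}

```text
t: 7.65
position: [0.6573, 0.0276, 0.252]
tool_rot: [-0.001, -0.004, 1.0, -0.0]
ft_force: [0.2, 0.0, -0.1]
grip_width: 0.0854
finger_force: 0.0
```

```bash
python3 - <<'E'
from h import *
go([.50,.0005,.13],64)
f=bot.grab_frame('wrist')
a=rect(f,.41,.71,-.13,.22,.05,.0005)
cv2.imwrite('pics/r5.png',a)
E
```

```text
at [0.6573 0.0276 0.252 ] tooly yaw 90.5 tilt [-0.001 -0.    -1.   ] | shift mm [157.4 -25.7 122.1] spin 26.490693793386228
```

View pics/r5.png

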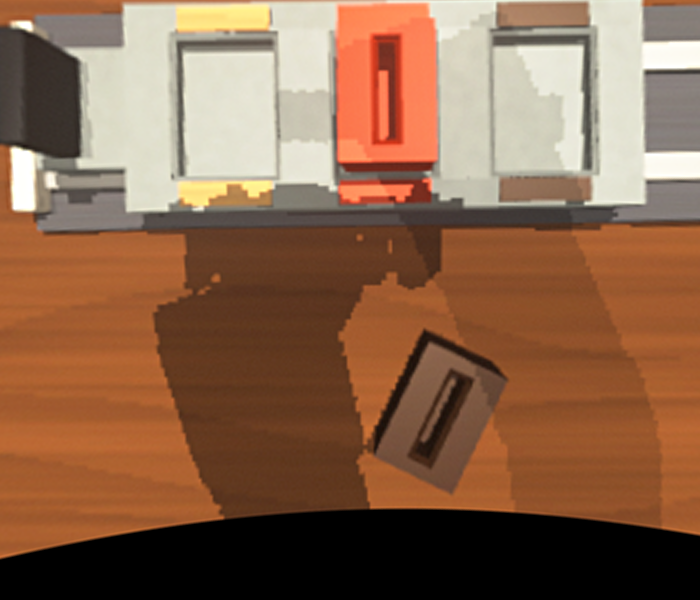

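Red is seated in its pocket. Dark is unmoved at about (0.5005, 0), yaw −25°.

>>> drive_tool:
  series:
    - {"tx":0.039,"ty":-0.007,"tz":0.0,"spin":0,"hand":-1}
    - {"tx":0.039,"ty":-0.007,"tz":0.0,"spin":0,"hand":-1}
    - {"tx":0.039,"ty":-0.007,"tz":0.0,"spin":0,"hand":-1}
    - {"tx":0.039,"ty":-0.0057,"tz":0.03,"spin":0,"hand":-1}
    - {"tx":0,"ty":0,"tz":0.045,"spin":8.5,"hand":-1}
    - {"tx":0,"ty":0,"tz":0.045,"spin":8.5,"hand":-1}
    - {"tx":0,"ty":0,"tz":0,"spin":8.5,"hand":-1}
    - {"tx":0,"ty":0,"tz":0,"spin":0,"hand":-1}
    - {"tx":0,"ty":0,"tz":0,"spin":0,"hand":-1}

```text
t: 8.82
position: [0.5019, -0.0001, 0.1322]
tool_rot: [-0.0, 0.215, 0.977, 0.0]
ft_force: [-0.4, -0.7, -0.6]
grip_width: 0.0851
finger_force: 0.0
```

```bash
python3 - <<'E'
from h import *
go([.5005,.0,.016],65)
E
```

```text
at [ 5.019e-01 -1.000e-04  1.322e-01] tooly yaw 65.1 tilt [-0.001  0.    -1.   ] | shift mm [  1.3  -0.5 116.2] spin 0.13258975420382058
```

>>> drive_tool:
  series:
    - {"tx":0.0013,"ty":0,"tz":0.05,"spin":0,"hand":-1}
    - {"tx":0,"ty":0,"tz":0.045,"spin":0,"hand":-1}
    - {"tx":0,"ty":0,"tz":0.021,"spin":0,"hand":-1}
    - {"tx":0,"ty":0,"tz":0,"spin":0,"hand":-1}
    - {"tx":0,"ty":0,"tz":0,"spin":0,"hand":-1}
    - {"tx":0,"ty":0,"tz":0,"spin":0,"hand":1}
    - {"tx":0,"ty":0,"tz":0,"spin":0,"hand":1}
    - {"tx":0,"ty":0,"tz":0,"spin":0,"hand":1}
    - {"tx":0,"ty":0,"tz":0,"spin":0,"hand":1}
    - {"tx":0,"ty":0,"tz":0,"spin":0,"hand":1}
  grip_force: 40

```text
t: 10.07
position: [0.5015, 0.0004, 0.0174]
tool_rot: [0.001, 0.217, 0.976, 0.0]
ft_force: [0.1, 0.2, 6.7]
grip_width: 0.0435
finger_force: 41.2
```

```bash
python3 - <<'E'
from h import *
print(bot.sense()['grip_width'])
go([.6575,-.0525,.16],90.5)
E
```

```text
0.043477473228268455
at [5.015e-01 4.000e-04 1.740e-02] tooly yaw 65.0 tilt [ 0.002  0.    -1.   ] | shift mm [-164.    18.2 -142.4] spin -25.515851614714606
```

>>> drive_tool:
  series:
    - {"tx":0,"ty":0,"tz":-0.04,"spin":0,"hand":1}
    - {"tx":0,"ty":0,"tz":-0.052,"spin":0,"hand":1}
    - {"tx":0,"ty":0,"tz":-0.05,"spin":0,"hand":1}
    - {"tx":-0.041,"ty":0.0045,"tz":0,"spin":0,"hand":1}
    - {"tx":-0.041,"ty":0.0045,"tz":0,"spin":0,"hand":1}
    - {"tx":-0.041,"ty":0.0045,"tz":0,"spin":0,"hand":1}
    - {"tx":-0.041,"ty":0.0047,"tz":0,"spin":0,"hand":1}
    - {"tx":0,"ty":0,"tz":0,"spin":-8.5,"hand":1}
    - {"tx":0,"ty":0,"tz":0,"spin":-8.5,"hand":1}
    - {"tx":0,"ty":0,"tz":0,"spin":-8.5,"hand":1}

```text
t: 11.32
position: [0.6566, -0.0527, 0.1581]
tool_rot: [-0.001, -0.007, 1.0, -0.0]
ft_force: [0.3, 0.9, -1.6]
grip_width: 0.0435
finger_force: 41.6
```

>>> drive_tool:
  series:
    - {"tx":0,"ty":0,"tz":0,"spin":0,"hand":1}
    - {"tx":0,"ty":0,"tz":0,"spin":0,"hand":1}

```text
t: 11.58
position: [0.6569, -0.0526, 0.1583]
tool_rot: [-0.0, -0.003, 1.0, -0.0]
ft_force: [0.7, -0.7, -1.3]
grip_width: 0.0432
finger_force: 41.6
```

```bash
python3 - <<'E'
from h import *
print(bot.sense()['grip_width'])
go([.6575,-.0525,.0545],90.5)
E
```

```text
0.04317910157970053
at [ 0.6569 -0.0526  0.1583] tooly yaw 90.3 tilt [-0.001 -0.    -1.   ] | shift mm [-7.000e-01  1.000e-01  1.038e+02] spin -0.15274842292730284
```

>>> drive_tool:
  series:
    - {"tx":-0.0007,"ty":0,"tz":0.04,"spin":0,"hand":1}
    - {"tx":0,"ty":0,"tz":0.035,"spin":0,"hand":1}
    - {"tx":0,"ty":0,"tz":0.01,"spin":0,"hand":1}
    - {"tx":0,"ty":0,"tz":0.006,"spin":0,"hand":1}
    - {"tx":0,"ty":0,"tz":0.005,"spin":0,"hand":1}
    - {"tx":0,"ty":0,"tz":0.005,"spin":0,"hand":1}
    - {"tx":0,"ty":0,"tz":0.003,"spin":0,"hand":1}
    - {"tx":0,"ty":0,"tz":0,"spin":0,"hand":1}
    - {"tx":0,"ty":0,"tz":0,"spin":0,"hand":1}

```text
t: 12.7
position: [0.6581, -0.0524, 0.0547]
tool_rot: [0.0, -0.004, 1.0, 0.0]
ft_force: [0.1, -0.7, -1.2]
grip_width: 0.0433
finger_force: 41.4
```

>>> drive_tool:
  series:
    - {"tx":0,"ty":0,"tz":0.001,"spin":0,"hand":1}
    - {"tx":0,"ty":0,"tz":0,"spin":0,"hand":-0.3}
    - {"tx":0,"ty":0,"tz":0,"spin":0,"hand":-0.3}
    - {"tx":0,"ty":0,"tz":0,"spin":0,"hand":-0.3}
    - {"tx":0,"ty":0,"tz":-0.03,"spin":0,"hand":-0.3}
    - {"tx":0,"ty":0,"tz":-0.06,"spin":0,"hand":-0.3}
    - {"tx":0,"ty":0,"tz":-0.06,"spin":0,"hand":-1}
    - {"tx":0,"ty":0.04,"tz":-0.04,"spin":0,"hand":1}
    - {"tx":0,"ty":0.04,"tz":0,"spin":0,"hand":1}
    - {"tx":0,"ty":0,"tz":0,"spin":0,"hand":1}

```text
t: 13.95
position: [0.6569, 0.0334, 0.2446]
tool_rot: [0.001, -0.008, 1.0, 0.002]
ft_force: [1.1, -0.9, 0.1]
grip_width: 0.0195
finger_force: 0.0
```

>>> drive_tool:
  series:
    - {"tx":0,"ty":0,"tz":0,"spin":0,"hand":1}
    - {"tx":0,"ty":0,"tz":0,"spin":0,"hand":1}

```text
t: 14.2
position: [0.6572, 0.0254, 0.2429]
tool_rot: [-0.0, -0.003, 1.0, -0.001]
ft_force: [0.0, -0.4, -0.2]
grip_width: 0.0006
finger_force: 0.0
```

```bash
python3 - <<'E'
from h import *
go([.655,.235,.24],90.5)
f=bot.grab_frame('wrist')
a=rect(f,.60,.72,-.25,.23,.105,.0006)
b=rect(f,.60,.72,-.25,.23,.05,.0006)
cv2.imwrite('pics/r6.png',np.vstack([a,b]))
E
```

```text
at [0.6572 0.0254 0.2429] tooly yaw 90.3 tilt [-0.001 -0.001 -1.   ] | shift mm [  0.9 209.6   2.6] spin -0.15014030759337516
```

View pics/r6.png

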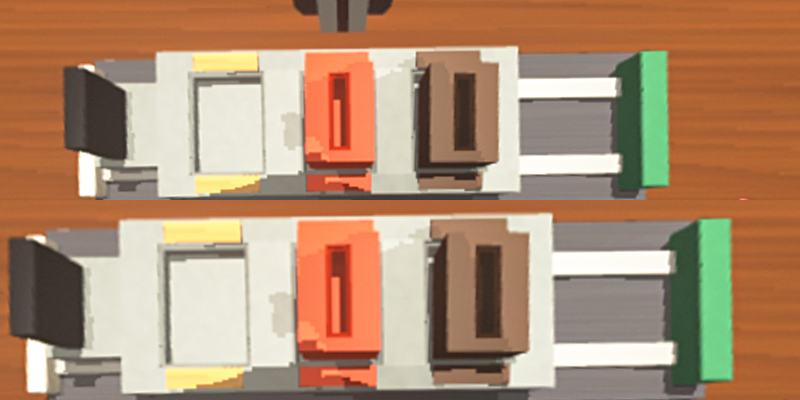

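Red and dark are both seated squarely, and the plate centre is at (0.655, 0.187). Gap to the green stop is about 90 mm. Go behind the plate and push.

>>> drive_tool:
  series:
    - {"tx":0,"ty":0.035,"tz":0,"spin":0,"hand":1}
    - {"tx":0,"ty":0.045,"tz":0,"spin":0,"hand":1}
    - {"tx":0,"ty":0.045,"tz":0,"spin":0,"hand":1}
    - {"tx":0,"ty":0.045,"tz":0,"spin":0,"hand":1}
    - {"tx":0,"ty":0.045,"tz":0,"spin":0,"hand":1}
    - {"tx":0,"ty":0,"tz":0.04,"spin":0,"hand":1}
    - {"tx":0,"ty":0,"tz":0.05,"spin":0,"hand":1}
    - {"tx":0,"ty":0,"tz":0.05,"spin":0,"hand":1}
    - {"tx":0,"ty":0,"tz":0.03,"spin":0,"hand":1}
    - {"tx":0,"ty":0,"tz":0,"spin":0,"hand":1}

```text
t: 15.5
position: [0.6537, 0.2404, 0.0705]
tool_rot: [-0.003, -0.004, 1.0, -0.002]
ft_force: [-0.0, -0.7, -0.2]
grip_width: -0.0002
finger_force: 0.0
```

>>> drive_tool:
  series:
    - {"tx":0,"ty":-0.015,"tz":0,"spin":0,"hand":1}
    - {"tx":0,"ty":-0.01,"tz":0,"spin":0,"hand":1}
    - {"tx":0,"ty":-0.01,"tz":0,"spin":0,"hand":1}
    - {"tx":0,"ty":-0.01,"tz":0,"spin":0,"hand":1}
    - {"tx":0,"ty":-0.01,"tz":0,"spin":0,"hand":1}
    - {"tx":0,"ty":-0.01,"tz":0,"spin":0,"hand":1}
    - {"tx":0,"ty":-0.01,"tz":0,"spin":0,"hand":1}
    - {"tx":0,"ty":0,"tz":0,"spin":0,"hand":1}

```text
t: 16.5
position: [0.656, 0.165, 0.0733]
tool_rot: [-0.0, -0.003, 1.0, -0.001]
ft_force: [0.1, 0.0, 0.3]
grip_width: -0.0
finger_force: 0.1
```

>>> drive_tool:
  series:
    - {"tx":0,"ty":-0.008,"tz":0,"spin":0,"hand":1}
    - {"tx":0,"ty":-0.008,"tz":0,"spin":0,"hand":1}
    - {"tx":0,"ty":-0.008,"tz":0,"spin":0,"hand":1}
    - {"tx":0,"ty":-0.006,"tz":0,"spin":0,"hand":1}
    - {"tx":0,"ty":-0.003,"tz":0,"spin":0,"hand":1}

```text
t: 17.12
position: [0.6561, 0.1336, 0.0732]
tool_rot: [-0.0, -0.004, 1.0, -0.0]
ft_force: [0.9, 3.6, -1.2]
grip_width: 0.0001
finger_force: 2.0
```

>>> drive_tool:
  series:
    - {"tx":0,"ty":-0.003,"tz":0,"spin":0,"hand":1}
    - {"tx":0,"ty":-0.003,"tz":0,"spin":0,"hand":1}

```text
t: 17.38
position: [0.6561, 0.1286, 0.0732]
tool_rot: [-0.0, -0.004, 1.0, 0.0]
ft_force: [1.3, 4.1, -2.4]
grip_width: 0.0002
finger_force: 2.1
```

>>> drive_tool:
  series:
    - {"tx":0,"ty":-0.003,"tz":0,"spin":0,"hand":1}
    - {"tx":0,"ty":0,"tz":0,"spin":0,"hand":1}

```text
t: 17.62
position: [0.6562, 0.1246, 0.0733]
tool_rot: [-0.0, -0.004, 1.0, -0.001]
ft_force: [0.4, 3.2, -2.3]
grip_width: 0.0
finger_force: 1.3
```

>>> drive_tool:
  series:
    - {"tx":0,"ty":-0.003,"tz":0,"spin":0,"hand":1}
    - {"tx":0,"ty":-0.003,"tz":0,"spin":0,"hand":1}

```text
t: 17.88
position: [0.6562, 0.1196, 0.0734]
tool_rot: [-0.0, -0.004, 1.0, 0.0]
ft_force: [0.4, 4.2, -3.4]
grip_width: -0.0
finger_force: 2.1
```

>>> drive_tool:
  series:
    - {"tx":0,"ty":-0.003,"tz":0,"spin":0,"hand":1}
    - {"tx":0,"ty":-0.001,"tz":0,"spin":0,"hand":1}

```text
t: 18.12
position: [0.6563, 0.1174, 0.0734]
tool_rot: [0.0, -0.005, 1.0, 0.002]
ft_force: [0.7, 7.5, -4.7]
grip_width: 0.0002
finger_force: 3.9
```

>>> drive_tool:
  series:
    - {"tx":0,"ty":-0.002,"tz":0,"spin":0,"hand":1}

```text
t: 18.25
position: [0.6563, 0.1174, 0.0735]
tool_rot: [0.0, -0.005, 1.0, 0.003]
ft_force: [0.2, 11.3, -5.4]
grip_width: -0.0004
finger_force: 5.6
```

>>> drive_tool:
  series:
    - {"tx":0,"ty":-0.003,"tz":0,"spin":0,"hand":1}
    - {"tx":0,"ty":0,"tz":0,"spin":0,"hand":1}
    - {"tx":0,"ty":0,"tz":0,"spin":0,"hand":1}

```text
t: 18.62
position: [0.6563, 0.1175, 0.0735]
tool_rot: [0.001, -0.006, 1.0, 0.005]
ft_force: [0.8, 13.2, -6.7]
grip_width: -0.0001
finger_force: 6.7
```

>>> drive_tool:
  series:
    - {"tx":0,"ty":0.03,"tz":0,"spin":0,"hand":1}
    - {"tx":0,"ty":0.01,"tz":-0.05,"spin":0,"hand":1}
    - {"tx":0,"ty":0,"tz":-0.06,"spin":0,"hand":0}
    - {"tx":0,"ty":-0.04,"tz":-0.06,"spin":0,"hand":0}
    - {"tx":0,"ty":-0.05,"tz":0,"spin":0,"hand":0}
    - {"tx":0,"ty":-0.05,"tz":0,"spin":0,"hand":0}
    - {"tx":0,"ty":-0.05,"tz":0,"spin":0,"hand":0}
    - {"tx":0,"ty":-0.03,"tz":0,"spin":0,"hand":0}
    - {"tx":0,"ty":0,"tz":0,"spin":0,"hand":0}
    - {"tx":0,"ty":0,"tz":0,"spin":0,"hand":0}

```text
t: 19.88
position: [0.6576, -0.0643, 0.2356]
tool_rot: [-0.0, -0.004, 1.0, -0.0]
ft_force: [-0.9, 1.2, 0.1]
grip_width: 0.043
finger_force: 0.0
```

```bash
python3 - <<'E'
from h import *
go([.60,-.363,.25],90.5)
f=bot.grab_frame('wrist')
a=rect(f,.60,.72,-.25,.15,.086,.0005)
b=rect(f,.60,.72,-.25,.15,.05,.0005)
cv2.imwrite('pics/r7.png',np.vstack([a,b]))
E
```

```text
at [ 0.6576 -0.0643  0.2356] tooly yaw 90.5 tilt [-0.001 -0.    -1.   ] | shift mm [  60.  -298.2  -14.2] spin -0.031214758276775
```

View pics/r7.png

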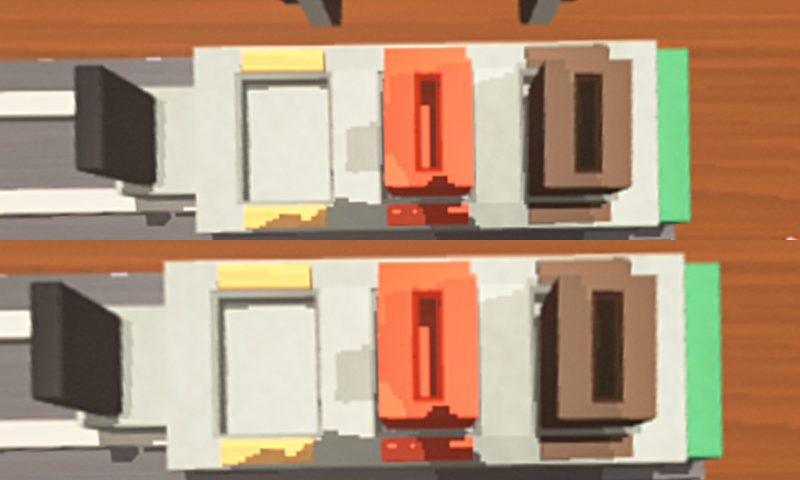

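Carrier is hard against green, both blocks upright. Mortises: red (0.659, −0.064), dark (0.658, −0.1445). Now over to the gauge.

>>> drive_tool:
  series:
    - {"tx":0.006,"ty":-0.03,"tz":-0.004,"spin":0,"hand":0}
    - {"tx":0.006,"ty":-0.033,"tz":-0.004,"spin":0,"hand":0}
    - {"tx":0.006,"ty":-0.033,"tz":-0.004,"spin":0,"hand":0}
    - {"tx":0.006,"ty":-0.033,"tz":0,"spin":0,"hand":0}
    - {"tx":0.006,"ty":-0.033,"tz":0,"spin":0,"hand":0}
    - {"tx":0.006,"ty":-0.033,"tz":0,"spin":0,"hand":0}
    - {"tx":0.006,"ty":-0.033,"tz":0,"spin":0,"hand":0}
    - {"tx":0.006,"ty":-0.033,"tz":0,"spin":0,"hand":0}
    - {"tx":0.006,"ty":-0.035,"tz":0,"spin":0,"hand":0}
    - {"tx":0.006,"ty":0,"tz":0,"spin":0,"hand":0}

```text
t: 21.18
position: [0.5996, -0.3636, 0.2469]
tool_rot: [-0.001, -0.002, 1.0, -0.001]
ft_force: [-0.1, -0.4, 0.2]
grip_width: 0.0425
finger_force: 0.0
```

>>> drive_tool:
  series:
    - {"tx":0,"ty":0,"tz":0,"spin":0,"hand":0}
    - {"tx":0,"ty":0,"tz":0,"spin":0,"hand":0}

```text
t: 21.42
position: [0.6015, -0.3582, 0.2478]
tool_rot: [0.0, -0.006, 1.0, 0.001]
ft_force: [-0.0, 0.4, -0.4]
grip_width: 0.0428
finger_force: 0.0
```

```bash
python3 - <<'E'
from h import *
go([.50,-.363,.25],90.5)
f=bot.grab_frame('wrist')
a=rect(f,.42,.57,-.46,-.26,.103,.0005)
b=rect(f,.42,.57,-.46,-.26,.04,.0005)
cv2.imwrite('pics/r8.png',np.hstack([a,b]))
E
```

```text
at [ 0.6015 -0.3582  0.2478] tooly yaw 90.7 tilt [ 0.001  0.001 -1.   ] | shift mm [101.6  -3.6  -2.3] spin 0.176925920459297
```

View pics/r8.png

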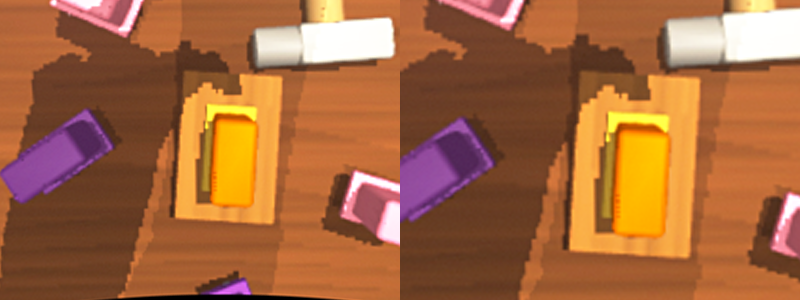

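Gauge handle centre is at (0.489, −0.377), yaw −3°, same as the stand at (0.488, −0.3775). Grasp it.

```bash
python3 - <<'E'
from h import *
go([.4887,-.3773,.14],87)
E
```

```text
at [ 0.6015 -0.3585  0.2477] tooly yaw 90.7 tilt [ 0.001  0.001 -1.   ] | shift mm [113.1 -17.6 107.6] spin 3.659783672108645
```

>>> drive_tool:
  series:
    - {"tx":0.038,"ty":-0.006,"tz":0,"spin":0,"hand":-0.3}
    - {"tx":0.038,"ty":-0.006,"tz":0,"spin":0,"hand":-0.3}
    - {"tx":0.0371,"ty":-0.0056,"tz":0,"spin":0,"hand":-0.3}
    - {"tx":0,"ty":0,"tz":0.04,"spin":3.7,"hand":-0.3}
    - {"tx":0,"ty":0,"tz":0.04,"spin":0,"hand":-0.3}
    - {"tx":0,"ty":0,"tz":0.0276,"spin":0,"hand":-0.3}
    - {"tx":0,"ty":0,"tz":0,"spin":0,"hand":-0.3}
    - {"tx":0,"ty":0,"tz":0,"spin":0,"hand":-0.3}

```text
t: 22.48
position: [0.4889, -0.379, 0.1411]
tool_rot: [0.001, 0.028, 1.0, -0.0]
ft_force: [0.1, -0.4, -0.1]
grip_width: 0.0554
finger_force: 0.0
```

```bash
python3 - <<'E'
from h import *
go([.4887,-.3773,.058],87)
E
```

```text
at [ 0.4889 -0.379   0.1411] tooly yaw 86.8 tilt [ 0.002 -0.001 -1.   ] | shift mm [ 0.4  1.7 83.1] spin -0.16524184349286486
```

>>> drive_tool:
  series:
    - {"tx":0,"ty":0.0015,"tz":0.03,"spin":0,"hand":-0.3}
    - {"tx":0,"ty":0,"tz":0.03,"spin":0,"hand":-0.3}
    - {"tx":0,"ty":0,"tz":0.023,"spin":0,"hand":-0.3}
    - {"tx":0,"ty":0,"tz":0,"spin":0,"hand":-0.3}
    - {"tx":0,"ty":0,"tz":0,"spin":0,"hand":-0.3}
    - {"tx":0,"ty":0,"tz":0,"spin":0,"hand":1}
    - {"tx":0,"ty":0,"tz":0,"spin":0,"hand":1}
    - {"tx":0,"ty":0,"tz":0,"spin":0,"hand":1}
    - {"tx":0,"ty":0,"tz":0,"spin":0,"hand":1}
    - {"tx":0,"ty":0,"tz":0,"spin":0,"hand":1}
  grip_force: 60

```text
t: 23.72
position: [0.4884, -0.378, 0.058]
tool_rot: [0.001, 0.028, 1.0, -0.0]
ft_force: [-0.6, 0.6, 5.5]
grip_width: 0.021
finger_force: 59.4
```

>>> drive_tool:
  series:
    - {"tx":0,"ty":0,"tz":0,"spin":0,"hand":1}
    - {"tx":0,"ty":0,"tz":0,"spin":0,"hand":1}

```text
t: 23.98
position: [0.4884, -0.378, 0.058]
tool_rot: [0.001, 0.028, 1.0, -0.0]
ft_force: [-0.5, 0.9, 5.2]
grip_width: 0.0212
finger_force: 59.4
```

```bash
python3 - <<'E'
from h import *
s=bot.sense();print(s['position'],s['grip_width'],s['finger_force'],s['ft_force'],s['moment'])
go([.659,-.064,.16],90.5)
E
```

```text
[ 0.48842115 -0.37798958  0.05801148] 0.02122181019531677 59.374587535858154 [-0.45652226  0.936481    5.15767222] [0.12694238 0.15437036 0.03028328]
at [ 0.4884 -0.378   0.058 ] tooly yaw 86.8 tilt [ 0.002 -0.001 -1.   ] | shift mm [-152.9  323.  -102. ] spin -3.714797619645566
```

>>> drive_tool:
  series:
    - {"tx":0,"ty":0,"tz":-0.02,"spin":0,"hand":1}
    - {"tx":0,"ty":0,"tz":-0.04,"spin":0,"hand":1}
    - {"tx":0,"ty":0,"tz":-0.057,"spin":0,"hand":1}
    - {"tx":-0.023,"ty":0.05,"tz":0,"spin":0,"hand":1}
    - {"tx":-0.024,"ty":0.05,"tz":0,"spin":0,"hand":1}
    - {"tx":-0.024,"ty":0.05,"tz":0,"spin":0,"hand":1}
    - {"tx":-0.024,"ty":0.05,"tz":0,"spin":0,"hand":1}
    - {"tx":-0.024,"ty":0.05,"tz":0,"spin":0,"hand":1}
    - {"tx":-0.024,"ty":0.05,"tz":0,"spin":0,"hand":1}
    - {"tx":-0.01,"ty":0.023,"tz":0,"spin":-3.7,"hand":1}

```text
t: 25.22
position: [0.6598, -0.0585, 0.1751]
tool_rot: [0.001, -0.008, 1.0, 0.002]
ft_force: [-0.5, 0.5, -1.9]
grip_width: 0.0214
finger_force: 58.9
```

>>> drive_tool:
  series:
    - {"tx":0,"ty":0,"tz":0,"spin":0,"hand":1}
    - {"tx":0,"ty":0,"tz":0,"spin":0,"hand":1}
    - {"tx":0,"ty":0,"tz":0,"spin":0,"hand":1}

```text
t: 25.6
position: [0.6577, -0.0668, 0.1739]
tool_rot: [-0.0, -0.003, 1.0, -0.001]
ft_force: [-0.1, 0.5, -1.9]
grip_width: 0.0212
finger_force: 58.9
```

```bash
python3 - <<'E'
from h import *
print(bot.sense()['grip_width'])
go([.659,-.064,.13],90.5)
f=bot.grab_frame('wrist')
b=rect(f,.60,.72,-.25,.15,.086,.0005)
cv2.imwrite('pics/r9.png',np.vstack([f['pixels'][200:400,120:520].repeat(2,0).repeat(2,1)[:360],b]))
E
```

```text
0.021197600708685562
at [ 0.6577 -0.0668  0.1739] tooly yaw 90.3 tilt [-0.001 -0.002 -1.   ] | shift mm [-1.3  2.8 43.9] spin -0.20870068483714022
```

View pics/r9.png

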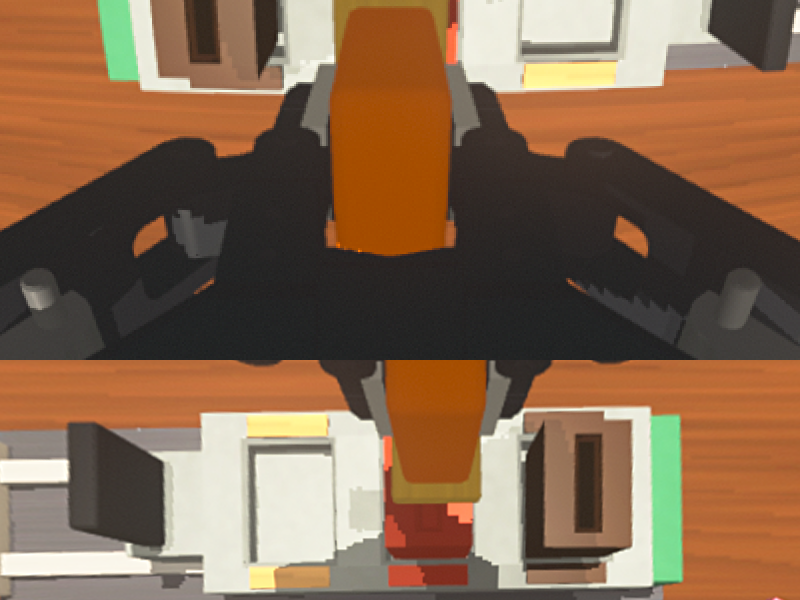

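The gauge hangs straight in the grip and the dark mortise reads the same as before. Align over red and lower.

>>> drive_tool:
  series:
    - {"tx":-0.0013,"ty":0.0028,"tz":0.02,"spin":-0.2,"hand":1}
    - {"tx":0,"ty":0,"tz":0.02,"spin":0,"hand":1}
    - {"tx":0,"ty":0,"tz":0,"spin":0,"hand":1}
    - {"tx":0,"ty":0,"tz":0,"spin":0,"hand":1}

```text
t: 26.15
position: [0.6599, -0.0609, 0.1335]
tool_rot: [-0.0, -0.006, 1.0, 0.0]
ft_force: [0.2, -0.3, -0.9]
grip_width: 0.0213
finger_force: 58.9
```

>>> drive_tool:
  series:
    - {"tx":0,"ty":0,"tz":0.003,"spin":0,"hand":1}
    - {"tx":0,"ty":0,"tz":0.004,"spin":0,"hand":1}
    - {"tx":0,"ty":0,"tz":0.003,"spin":0,"hand":1}

```text
t: 26.52
position: [0.6598, -0.061, 0.1238]
tool_rot: [0.0, -0.006, 1.0, 0.0]
ft_force: [-0.2, 0.9, -1.0]
grip_width: 0.0215
finger_force: 58.9
```

>>> drive_tool:
  series:
    - {"tx":0.0008,"ty":-0.0028,"tz":-0.003,"spin":0,"hand":1}
    - {"tx":0,"ty":0,"tz":0,"spin":0,"hand":1}
    - {"tx":0,"ty":0,"tz":0.005,"spin":0,"hand":1}
    - {"tx":0,"ty":0,"tz":0.004,"spin":0,"hand":1}
    - {"tx":0,"ty":0,"tz":0,"spin":0,"hand":1}

```text
t: 27.15
position: [0.6586, -0.0637, 0.1172]
tool_rot: [-0.001, -0.006, 1.0, 0.0]
ft_force: [-0.2, -0.1, -1.7]
grip_width: 0.0211
finger_force: 58.9
```

No side force, blade entering. Go on.

>>> drive_tool:
  series:
    - {"tx":0,"ty":0,"tz":0.004,"spin":0,"hand":1}
    - {"tx":0,"ty":0,"tz":0.004,"spin":0,"hand":1}
    - {"tx":0,"ty":0,"tz":0.003,"spin":0,"hand":1}
    - {"tx":0,"ty":0,"tz":0.001,"spin":0,"hand":1}

```text
t: 27.65
position: [0.6589, -0.0638, 0.1055]
tool_rot: [-0.0, -0.006, 1.0, 0.0]
ft_force: [0.4, -0.1, -1.3]
grip_width: 0.0213
finger_force: 58.9
```

>>> drive_tool:
  series:
    - {"tx":0,"ty":0,"tz":0.001,"spin":0,"hand":1}
    - {"tx":0,"ty":0,"tz":0.001,"spin":0,"hand":1}

```text
t: 27.9
position: [0.6592, -0.0638, 0.104]
tool_rot: [0.0, -0.006, 1.0, 0.0]
ft_force: [-1.9, -0.0, 6.5]
grip_width: 0.0212
finger_force: 60.0
```

Shoulder contact at z = 0.104 as expected. Press slightly and hold over a second.

>>> drive_tool:
  series:
    - {"tx":0,"ty":0,"tz":0.0005,"spin":0,"hand":1}
    - {"tx":0,"ty":0,"tz":0,"spin":0,"hand":1}
    - {"tx":0,"ty":0,"tz":0,"spin":0,"hand":1}
    - {"tx":0,"ty":0,"tz":0,"spin":0,"hand":1}
    - {"tx":0,"ty":0,"tz":0,"spin":0,"hand":1}
    - {"tx":0,"ty":0,"tz":0,"spin":0,"hand":1}
    - {"tx":0,"ty":0,"tz":0,"spin":0,"hand":1}
    - {"tx":0,"ty":0,"tz":0,"spin":0,"hand":1}
    - {"tx":0,"ty":0,"tz":0,"spin":0,"hand":1}
    - {"tx":0,"ty":0,"tz":0,"spin":0,"hand":1}

```text
t: 29.15
position: [0.6592, -0.0637, 0.1041]
tool_rot: [0.0, -0.006, 1.0, -0.0]
ft_force: [-2.5, -0.5, 4.6]
grip_width: 0.0211
finger_force: 59.6
```

>>> drive_tool:
  series:
    - {"tx":0,"ty":0,"tz":0,"spin":0,"hand":1}
    - {"tx":0,"ty":0,"tz":0,"spin":0,"hand":1}
    - {"tx":0,"ty":0,"tz":0,"spin":0,"hand":1}
    - {"tx":0,"ty":0,"tz":-0.01,"spin":0,"hand":1}
    - {"tx":0,"ty":0,"tz":-0.02,"spin":0,"hand":1}
    - {"tx":0,"ty":0,"tz":-0.02,"spin":0,"hand":1}
    - {"tx":0,"ty":-0.04,"tz":0,"spin":0,"hand":1}
    - {"tx":0,"ty":-0.0405,"tz":0,"spin":0,"hand":1}
    - {"tx":0,"ty":0,"tz":0,"spin":0,"hand":1}
    - {"tx":0,"ty":0,"tz":0,"spin":0,"hand":1}

```text
t: 30.4
position: [0.6605, -0.1436, 0.1544]
tool_rot: [0.001, -0.006, 1.0, 0.001]
ft_force: [0.0, 0.4, -1.5]
grip_width: 0.0212
finger_force: 59.1
```

>>> drive_tool:
  series:
    - {"tx":0,"ty":0,"tz":0.01,"spin":0,"hand":1}
    - {"tx":0,"ty":0,"tz":0.01,"spin":0,"hand":1}
    - {"tx":0,"ty":0,"tz":0,"spin":0,"hand":1}
    - {"tx":0,"ty":0,"tz":0,"spin":0,"hand":1}

```text
t: 30.9
position: [0.6601, -0.144, 0.1331]
tool_rot: [-0.0, -0.006, 1.0, 0.0]
ft_force: [0.3, -0.2, -1.6]
grip_width: 0.0215
finger_force: 59.1
```

```bash
python3 - <<'E'
from h import *
go([.658,-.1444,.104],90.5)
f=bot.grab_frame('wrist')
b=rect(f,.60,.72,-.25,.15,.086,.0005)
cv2.imwrite('pics/r10.png',b)
E
```

```text
at [ 0.6601 -0.144   0.1331] tooly yaw 90.7 tilt [-0.  0. -1.] | shift mm [ 2.1 -0.4 29.1] spin 0.20888638125579462
```

>>> drive_tool:
  series:
    - {"tx":0.0015,"ty":-0.0003,"tz":0.004,"spin":0,"hand":1}
    - {"tx":0,"ty":0,"tz":0.004,"spin":0,"hand":1}
    - {"tx":0,"ty":0,"tz":0.004,"spin":0,"hand":1}
    - {"tx":0,"ty":0,"tz":0.003,"spin":0,"hand":1}

```text
t: 31.45
position: [0.6584, -0.1446, 0.118]
tool_rot: [-0.0, -0.006, 1.0, 0.0]
ft_force: [0.6, 0.8, -1.5]
grip_width: 0.0215
finger_force: 59.1
```

>>> drive_tool:
  series:
    - {"tx":0,"ty":0,"tz":0.004,"spin":0,"hand":1}
    - {"tx":0,"ty":0,"tz":0.004,"spin":0,"hand":1}
    - {"tx":0,"ty":0,"tz":0.004,"spin":0,"hand":1}
    - {"tx":0,"ty":0,"tz":0.001,"spin":0,"hand":1}

```text
t: 31.95
position: [0.6583, -0.1446, 0.105]
tool_rot: [-0.0, -0.006, 1.0, 0.0]
ft_force: [-0.7, -0.5, -2.1]
grip_width: 0.0214
finger_force: 59.1
```

>>> drive_tool:
  series:
    - {"tx":0,"ty":0,"tz":0.001,"spin":0,"hand":1}
    - {"tx":0,"ty":0,"tz":0.001,"spin":0,"hand":1}
    - {"tx":0,"ty":0,"tz":0,"spin":0,"hand":1}

```text
t: 32.33
position: [0.6587, -0.1446, 0.1041]
tool_rot: [0.0, -0.006, 1.0, -0.0]
ft_force: [-1.8, 0.1, 4.6]
grip_width: 0.0212
finger_force: 59.7
```

>>> drive_tool:
  series:
    - {"tx":0,"ty":0,"tz":0,"spin":0,"hand":1}
    - {"tx":0,"ty":0,"tz":0,"spin":0,"hand":1}
    - {"tx":0,"ty":0,"tz":0,"spin":0,"hand":1}
    - {"tx":0,"ty":0,"tz":0,"spin":0,"hand":1}
    - {"tx":0,"ty":0,"tz":0,"spin":0,"hand":1}
    - {"tx":0,"ty":0,"tz":0,"spin":0,"hand":1}
    - {"tx":0,"ty":0,"tz":0,"spin":0,"hand":1}
    - {"tx":0,"ty":0,"tz":0,"spin":0,"hand":1}
    - {"tx":0,"ty":0,"tz":0,"spin":0,"hand":1}
    - {"tx":0,"ty":0,"tz":0,"spin":0,"hand":1}

```text
t: 33.58
position: [0.6587, -0.1446, 0.104]
tool_rot: [0.0, -0.006, 1.0, -0.0]
ft_force: [-3.0, -0.3, 5.7]
grip_width: 0.0212
finger_force: 59.7
```

Contact held. Withdraw and return to the stand.

>>> drive_tool:
  series:
    - {"tx":0,"ty":0,"tz":-0.015,"spin":0,"hand":1}
    - {"tx":0,"ty":0,"tz":-0.025,"spin":0,"hand":1}
    - {"tx":0,"ty":0,"tz":-0.03,"spin":0,"hand":1}
    - {"tx":0.028,"ty":-0.038,"tz":0,"spin":0,"hand":1}
    - {"tx":0.028,"ty":-0.038,"tz":0,"spin":0,"hand":1}
    - {"tx":0.028,"ty":-0.038,"tz":0,"spin":0,"hand":1}
    - {"tx":0.028,"ty":-0.038,"tz":0,"spin":0,"hand":1}
    - {"tx":0.028,"ty":-0.038,"tz":0,"spin":0,"hand":1}
    - {"tx":0.028,"ty":-0.041,"tz":0,"spin":3.8,"hand":1}
    - {"tx":0,"ty":0,"tz":0,"spin":0,"hand":1}

```text
t: 34.83
position: [0.489, -0.3839, 0.1734]
tool_rot: [-0.001, 0.032, 0.999, -0.002]
ft_force: [-0.2, 0.5, -1.2]
grip_width: 0.0214
finger_force: 59.2
```

>>> drive_tool:
  series:
    - {"tx":0,"ty":0,"tz":0.03,"spin":0,"hand":1}
    - {"tx":0,"ty":0,"tz":0.03,"spin":0,"hand":1}
    - {"tx":0,"ty":0,"tz":0,"spin":0,"hand":1}
    - {"tx":0,"ty":0,"tz":0,"spin":0,"hand":1}

```text
t: 35.33
position: [0.4946, -0.3775, 0.1146]
tool_rot: [0.001, 0.027, 1.0, -0.0]
ft_force: [-0.0, -0.4, -1.2]
grip_width: 0.0211
finger_force: 59.1
```

```bash
python3 - <<'E'
from h import *
go([.4884,-.378,.085],86.8)
E
```

```text
at [ 0.4946 -0.3775  0.1146] tooly yaw 86.9 tilt [ 0.002 -0.001 -1.   ] | shift mm [ 6.2 -0.8 29.6] spin 0.12755397898844478
```

>>> drive_tool:
  series:
    - {"tx":0.0062,"ty":-0.0006,"tz":0.01,"spin":0,"hand":1}
    - {"tx":0,"ty":0,"tz":0.01,"spin":0,"hand":1}
    - {"tx":0,"ty":0,"tz":0.008,"spin":0,"hand":1}
    - {"tx":0,"ty":0,"tz":0,"spin":0,"hand":1}

```text
t: 35.83
position: [0.4867, -0.3775, 0.0845]
tool_rot: [-0.001, 0.027, 1.0, 0.0]
ft_force: [-0.0, -0.2, -2.2]
grip_width: 0.0213
finger_force: 59.1
```

```bash
python3 - <<'E'
from h import *
go([.4884,-.378,.058],86.8)
E
```

```text
at [ 0.4867 -0.3775  0.0845] tooly yaw 86.9 tilt [-0.001  0.001 -1.   ] | shift mm [-1.8 -0.4 26.5] spin 0.0951062818343189
```

>>> drive_tool:
  series:
    - {"tx":-0.001,"ty":-0.0004,"tz":0.002,"spin":0,"hand":1}
    - {"tx":0,"ty":0,"tz":0.005,"spin":0,"hand":1}
    - {"tx":0,"ty":0,"tz":0.005,"spin":0,"hand":1}
    - {"tx":0,"ty":0,"tz":0.005,"spin":0,"hand":1}
    - {"tx":0,"ty":0,"tz":0.005,"spin":0,"hand":1}
    - {"tx":0,"ty":0,"tz":0.002,"spin":0,"hand":1}

```text
t: 36.58
position: [0.4878, -0.3782, 0.0609]
tool_rot: [-0.0, 0.027, 1.0, 0.0]
ft_force: [0.1, 0.1, -1.8]
grip_width: 0.0214
finger_force: 59.2
```

>>> drive_tool:
  series:
    - {"tx":0,"ty":0,"tz":0.002,"spin":0,"hand":1}
    - {"tx":0,"ty":0,"tz":0.001,"spin":0,"hand":1}
    - {"tx":0,"ty":0,"tz":0,"spin":0,"hand":1}

```text
t: 36.95
position: [0.4881, -0.3783, 0.0584]
tool_rot: [0.0, 0.027, 1.0, 0.0]
ft_force: [0.7, 0.7, -2.1]
grip_width: 0.0216
finger_force: 59.2
```

Within 0.4 mm of seated. Touch down, release, rise, and move aside.

>>> drive_tool:
  series:
    - {"tx":0,"ty":0,"tz":0.0008,"spin":0,"hand":1}
    - {"tx":0,"ty":0,"tz":0,"spin":0,"hand":1}
    - {"tx":0,"ty":0,"tz":0,"spin":0,"hand":-0.2}
    - {"tx":0,"ty":0,"tz":0,"spin":0,"hand":-0.2}
    - {"tx":0,"ty":0,"tz":0,"spin":0,"hand":-0.2}
    - {"tx":0,"ty":0,"tz":0,"spin":0,"hand":-0.2}
    - {"tx":0,"ty":0,"tz":-0.03,"spin":0,"hand":-0.2}
    - {"tx":0,"ty":0,"tz":-0.06,"spin":0,"hand":-0.2}
    - {"tx":0,"ty":0,"tz":-0.06,"spin":0,"hand":-0.2}
    - {"tx":0,"ty":0,"tz":-0.06,"spin":0,"hand":-0.2}

```text
t: 38.2
position: [0.4878, -0.3782, 0.2695]
tool_rot: [0.0, 0.027, 1.0, 0.0]
ft_force: [0.3, -0.1, 0.4]
grip_width: 0.0509
finger_force: 0.0
```

>>> drive_tool:
  series:
    - {"tx":-0.04,"ty":0,"tz":0,"spin":0,"hand":-0.2}
    - {"tx":-0.04,"ty":0.02,"tz":0,"spin":0,"hand":-0.2}
    - {"tx":-0.02,"ty":0.05,"tz":0,"spin":0,"hand":-0.2}
    - {"tx":0,"ty":0.04,"tz":0,"spin":0,"hand":-0.2}
    - {"tx":0,"ty":0,"tz":0,"spin":0,"hand":-0.2}
    - {"tx":0,"ty":0,"tz":0,"spin":0,"hand":-0.2}

```text
t: 38.95
position: [0.5935, -0.2749, 0.2675]
tool_rot: [-0.0, 0.027, 1.0, -0.001]
ft_force: [-0.3, -0.1, -0.5]
grip_width: 0.0511
finger_force: 0.0
```

```bash
python3 - <<'E'
from h import *
s=bot.sense();print(s['position'],s['grip_width'])
f=bot.grab_frame('wrist');g=bot.grab_frame('scene')
a=rect(f,.42,.72,-.46,-.06,.05,.001)
cv2.imwrite('pics/fin.png',np.vstack([cv2.resize(a,(800,600))[:, :][:350] if 0 else cv2.resize(a,(400,300)).repeat(1,0),np.zeros((0,400,3),np.uint8)]))
left=cv2.resize(a,(400,300));r=cv2.resize(g['pixels'][150:350,150:430],(400,286))
cv2.imwrite('pics/fin.png',np.vstack([np.hstack([left,cv2.resize(r,(400,300))])]))
E
```

```text
[ 0.59351297 -0.27490105  0.26749827] 0.05110215277047842
```

View pics/fin.png

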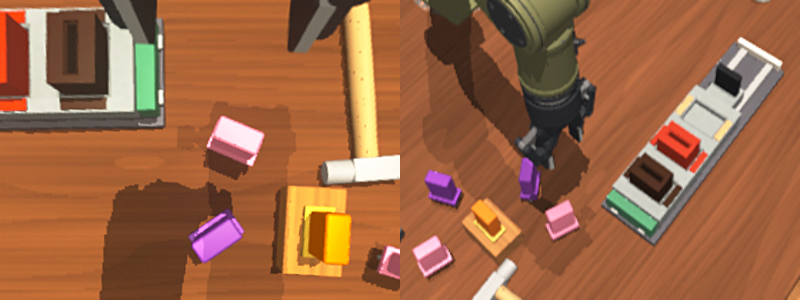

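The gauge is seated in its stand, both blocks are seated, the carrier is at the green stop, and the bystanders are in place.

```bash
python3 -c "
from station import bot
print(bot.job_done())"
```

```text
the job is handed in; nothing more can be done
None
```

The job is handed in at about 39 s, with no result shown back: the light block was absent, the red and dark blocks were seated and gauged in that order with the carrier at the green stop, and the gauge is back in its stand.

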